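# Close and bolt the board tester

## Task

Get the board tester on the bench ready for a test: push its drawn-out tray fully home with the board riding in it, then push the lid down flat, and last push the slide bolt on the right-hand rail fully across over the lid's edge. The tray goes in before the lid comes down, because the board's capacitor would strike the lid's pins. Pushing with the fingertips is all it takes: do not touch the board or lift it out of its nest, and leave the other things on the bench where they lie.

Things in the scene. Friction and masses are not known exactly. Their poses are not given: they have to be found in the camera images.
- jig: the board tester: grey housing fixed on the worktop. Origin at worktop level; its x axis points away from the robot, y left, z up. In its frame (mm): plinth x -105..85, y -115..115, up to z 30; on it left and right rails x -60..85, |y| 57..115, up to z 60, and a rear wall. The tray runs between the rails, channel open to the front. Bolt guide on the right rail at x -42..2, y -114..-73, up to z 80
- jig_tray (a joint): how far the tray is drawn out of the housing towards the robot, m: 0 fully home (a firm stop), up to 0.075; it starts 0.045 to 0.07 out. It slides along the tester's x axis with about 2 N of friction and stays where it is left
- tray_front (a point): centre of the front face of the tray's aluminium front plate, 35 mm above the worktop, at tester-frame x -117 mm when home. Plate 114 mm wide, 12 mm thick, from 12 to 58 mm above the worktop. A pull lip 70 mm wide projects 6 mm further out at 52 to 57 mm height. The black tray floor behind it is 37.5 mm above the worktop
- board: the board under test: green terminal board with a green terminal strip along its front edge and a blue capacitor, 45 x 70 x 17 mm, standing on two dowels in the tray's shallow nest (it could only be lifted straight off), rides with the tray; origin at the centre of its underside, 37.5 mm above the worktop, at tester-frame x = y = 0 when the tray is home
- jig_lid (a joint): opening angle of the lid, rad: 0 shut flat on the rails (a firm stop), 1.2 fully open; it starts 0.65 to 0.95. The hinge is stiff (0.17 N m of friction): the lid stays at any angle and must be pushed all the way down
- lid_hinge (a point): middle of the lid's hinge line at the rear of the tester: tester-frame x = 78 mm, y = 0, 64 mm above the worktop; the hinge line runs along the tester's y axis. Its axes turn with the lid: x runs from the front edge to the hinge, z out of the lid's upper face
- lid_edge (a point): middle of the lid's front edge, upper face. Lid: aluminium frame round a clear pane, 138 mm from hinge line to front edge, 140 wide, 8 thick; upper face 4 mm above the hinge line, 68 mm above the worktop when shut; the pane is 1.5 mm lower and bears pushing too. Four steel pins under the pane end 1 mm above the board when shut; its capacitor would strike them if pushed in under a shut lid
- jig_bolt (a joint): travel of the slide bolt, m: 0 drawn back (starts at 0 to 0.002), 0.018 fully shot (a firm stop). Moves along the tester's +y, from the right rail leftwards over the lid's right edge, with 1.5 N of friction; stays where left. It passes 2 mm above the shut lid, and is stopped by the lid's edge if the lid is raised
- bolt_tab (a point): centre of the outer (right-hand, -y) face of the bolt's upright steel thumb tab: 24 mm long (x), 6 mm thick (y), from 72 to 96 mm above the worktop; this point is 85 mm above it and, with the bolt drawn back, at tester-frame x -20, y -112 mm, 3 mm inside the housing's right side
- next_board: a second, identical terminal board, lying on the worktop beside the tester, 45 x 70 x 17 mm; origin at the centre of its underside. A bystander: leave it alone
- probe_case: flat black probe case, 56 x 76 x 22 mm, on the worktop; origin at the centre of its underside. A bystander
- terminal_pack: block of grey and blue rail terminals, 45 x 57 x 36 mm, on the worktop; origin at the centre of its underside. A bystander
- driver_cross: red-handled screwdriver lying on the worktop, 159 mm long along its y axis, handle 26 mm wide and 30 mm high; origin at the centre of its underside. A bystander
- side_cutters: side cutters with orange and black handles, lying, 58 x 129 x 13 mm, long along their y axis; origin at the centre of their underside. A bystander
- calliper: digital calliper lying on the worktop, 53 x 210 x 10 mm, long along its y axis; origin at the centre of its underside. A bystander

How it is judged (in metres and radians):
On the way, in this order (a step that is already met when the one before it is completed fails the run):
1. the tray is fully home (within 3 mm) while the lid still stands open (value of joint jig_tray below 0.003 m and value of joint jig_lid above 0.3 rad), for 0.2 s.
2. the lid is shut flat (within 0.02 rad) with the bolt still drawn back (value of joint jig_lid below 0.02 rad and value of joint jig_bolt below 0.01 m), for 0.2 s.
3. the bolt is shot fully across (at least 15 of its 18 mm) (value of joint jig_bolt above 0.015 m), for 0.2 s.
At the end, for the whole second after the job is handed in: Tray home within 3 mm, lid shut within 0.02 rad, bolt shot at least 15 of 18 mm, the board seated in its nest (within 6 mm sideways and 3.5 mm in height of its place under the lid) and at rest, the other things within 15 mm of where they lay (value of joint jig_tray below 0.003 m and value of joint jig_lid below 0.02 rad and value of joint jig_bolt above 0.015 m and z of board in the frame of jig between 0.034 and 0.041 m and x of board in the frame of jig between -0.006 and 0.006 m and y of board in the frame of jig between -0.006 and 0.006 m and linear speed of board below 0.02 m/s and distance of each of next_board, probe_case, terminal_pack, driver_cross, side_cutters, calliper from where it was at the start of the episode below 0.015 m); the robot touches nothing.
It fails at once if the board is touched by the fingers or arm (contact force between any of the fingers, the arm and board above 0.5 N).
It fails at once if the board is lifted or thrown out of its nest (z of board in the frame of jig above 0.046 m or z of board in the frame of jig below 0.03 m).
It fails at once if a bystander is pushed, lifted or carried (more than 15 mm) (distance of any of next_board, probe_case, terminal_pack, driver_cross, side_cutters, calliper from where it was at the start of the episode above 0.015 m).
It also fails if it takes over 58 s, if anything falls off the work surface, if the arm or the gripper's body presses on something with over 40 N, if the wrist force passes 120 N, or if a joint passes its speed limit or range.

## Robot

A 6-joint arm with a two-finger parallel gripper is mounted at the origin on a cart in front of the work surface, level with it; the furniture and walls round the work are solid. World frame = base frame: x ahead of the robot, y to its left, z up, the work surface at z = 0. Lengths are in mm, angles in degrees, forces in N, time in s.
With the tool pointing down it reaches from about 300 to 850 mm from the base axis. Payload 4.2 kg.
Tool frame: the origin (TCP) lies on the centre line of the jaws, within the pads' length; the fingertips stand env.nose_length ahead of it and the grasp point (between the pads) lies 2 mm behind it (env.nose_length is the distance from the TCP to the fingertips, in mm); z points along the fingers, y is the direction in which the jaws open and shut (so a half turn about z gives the same grasp; the last joint's range is limited). The gripper opens to 91 mm and grips with 3 to 60 N. Pads are 32 mm wide; open, the fingers measure 118 mm over their backs; the gripper's body (76 mm by 178 mm) begins 60 mm behind the grasp point.
Start: joints at [-75.115, 18.312, 89.639, -0, 72.044, -1.146], TCP at [158.796, -552.653, 230.976] pointing down, gripper open.
Joint ranges: [-177.97, 177.97], [-48.28, 115.42], [12.27, 149.76], [-77.06, 257.06], [2.81, 150.46], [-146.56, 146.56]. Speed limits (degrees/s): [147.25, 147.25, 180, 180, 180, 180].

## Interface

Orientations are given as [roll, pitch, yaw] about the fixed x, y, z axes, in that order (R = Rz(yaw) Ry(pitch) Rx(roll)).
In Python, from workcell import env gives the robot as it stands. The module is installed in compiled form; this text tells all that it offers.
- The arm moves only by the tool jog_arm, never from a script. Its argument "deltas" is a list that holds one entry, the list of rows, each a list of 5 numbers: the shift along the tool's x, y, z in m, then the turn about the tool's z in degrees, then the finger opening in m, from 0 to 0.0912. A call has 1 to 20 rows; each row is the pose to reach, as a shift and turn from the pose commanded when the call began, along the tool's axes at that moment; what a row does not reach only later rows make up. A row lasts 1/12 s, in which the tool goes at most 41.7 mm and 7.16 degrees, less where a joint would pass 70% of its speed; a pose out of reach is approached as far as the arm can. A call with a gripper value outside its range is refused whole. The fingers move at their own pace and stop on an object; "grip_force" is the grip in N (left out, the last holds). Time passes only in rows, so rows that repeat a pose let the fingers close. It gives the time, the measured TCP pose, the force and the opening at its end, in the units of the state.
- env.state(): the state, without advancing time (a new reading comes with each control period).
- env.grab_frame(name): name is "side" or "top"; returns the picture (400x640x3 uint8, red, green, blue); there is no depth.
- env.camera_params(name): a dict with "fx", "fy", "cx", "cy" (pixels), "xyz" and "orientation" of the camera in the world. Camera axes: x right, y down, z forward; pixel columns grow to the right and rows downward; lengths in mm; the calibration is good to about 2 mm. A picture is of the moment at which its call begins. camera_params takes no time and is no camera call.
- env.job_done(): hands the job in, once; it reports no verdict.
Trained networks look in the newest picture that a camera, given by its name, has taken for a name from the list of things; names that differ only in an ending like _2 or _b are one class to them, and where a whole thing is asked for, a point or a joint stands for the part that bears it (a point fixed in the world has none). Each returns a list of dicts, best first, with "conf" (0 to 1); they miss things now and then, are a little off and sometimes report something else, mostly with a low value. They report only what shows in the picture. A call takes as long as a camera call.
- env.look_for(camera, label): "xyz" ([x, y, z] in mm, in world coordinates, good to about 4 mm: the middle of the surface that is visible of it).
The state is a dict: "time_s": time; "qpos": joint angles; "qvel": joint speeds; "effort": joint torques, N m; "ee_pos": TCP position; "ee_rot": TCP orientation; "force": force on the tool from outside, world axes, zero at the start; "torque": the same for the moment, N m; "gripper_width": finger opening in mm.
Only numpy, scipy, OpenCV 4.12 (cv2) and the standard library are available. Lean on these libraries where they do the work, as an engineer would, in place of code of your own. Each camera call takes 0.05 s, during which the arm holds its last target.

## Working session

There is one attempt and no reset: what is moved stays moved. The work goes in short steps, Python scripts to look and compute and a tool call to move; the robot and the scene stay as the last step left them, time stands still between calls to the robot, and variables do not carry over. Pictures are saved under pics/ and viewed, and the job is handed in when it is done.

Besides the shell and the picture viewer there is one more tool, called after ">>>" as name(argument=value, ...) on one line, values as JSON. jog_arm: Moves the arm, as the interface text tells. Its arguments: {"type":"object","properties":{"deltas":{"type":"array"},"grip_force":{"type":"number"}},"required":["deltas"]}

```bash
mkdir -p pics; python3 - <<'E'
from workcell import env
import cv2
print(env.state(), env.nose_length)
for n in("side","top"):
    im=env.grab_frame(n); cv2.imwrite(f"pics/{n}0.png",im[:,:,::-1]); print(env.camera_params(n))
    for l in ["jig","tray_front","board","lid_edge","lid_hinge","bolt_tab","jig_lid","jig_tray","jig_bolt"]:
        print(n,l,[(d["conf"],[round(v) for v in d["xyz"]]) for d in env.look_for(n,l)][:2])
print(env.state()["time_s"])
E
```

```text
{'time_s': 0.0, 'qpos': array([-7.51127742e+01,  1.83513937e+01,  8.97063092e+01, -4.18459118e-04,
        7.20422373e+01, -1.14724158e+00]), 'qvel': array([ 0.09343486,  0.0674354 ,  0.03557   , -0.03300063, -0.06262169,
       -0.01676375]), 'effort': array([-8.92824501e-04, -4.12454152e+01, -2.31974208e+01,  7.26549234e-02,
        4.57807886e-02, -1.41068440e-04]), 'ee_pos': array([ 158.68979499, -552.18279324,  230.12337775]), 'ee_rot': array([-1.79900072e+02, -1.60321525e-03,  1.60345953e+01]), 'force': array([ 0.34512653, -0.07131077,  0.55134924]), 'torque': array([ 0.02419896, -0.04310101,  0.03551597]), 'gripper_width': 90.8332171752082} 17.0
{'fx': 453.19190126610255, 'fy': 453.19190126610255, 'cx': 320.6605707495057, 'cy': 202.3547940964161, 'xyz': array([ 299.5451849 , 1067.08131262,  517.36218633]), 'orientation': array([-112.69486926,   -1.15212101, -164.06112681])}
side jig [(0.65, [615, -32, 42]), (0.21, [747, 113, 16])]
side tray_front [(0.74, [527, -43, 38])]
side board [(0.72, [577, -62, 47]), (0.53, [598, -181, 80])]
side lid_edge [(0.72, [651, -59, 114])]
side l
[... 164 characters left out ...]
e jig_tray [(0.96, [526, -48, 40]), (0.4, [658, -60, 119])]
side jig_bolt []
{'fx': 393.7605369521248, 'fy': 393.7605369521248, 'cx': 324.53336500198765, 'cy': 200.67968359388152, 'xyz': array([ 489.29495868,   33.81053431, 1066.29072149]), 'orientation': array([-175.12526188,    1.11343235,  -89.70009784])}
top jig [(0.98, [607, -70, 57])]
top tray_front [(0.83, [548, -60, 40])]
top board [(0.85, [581, -67, 46])]
top lid_edge [(0.79, [659, -95, 116])]
top lid_hinge [(0.56, [661, -89, 118])]
top bolt_tab [(0.66, [599, -174, 77]), (0.54, [402, 332, 2])]
top jig_lid [(0.72, [662, -91, 115])]
top jig_tray [(0.78, [549, -60, 40])]
top jig_bolt [(0.6, [538, 112, 13]), (0.21, [661, -90, 116])]
1.0
```

View pics/side0.png

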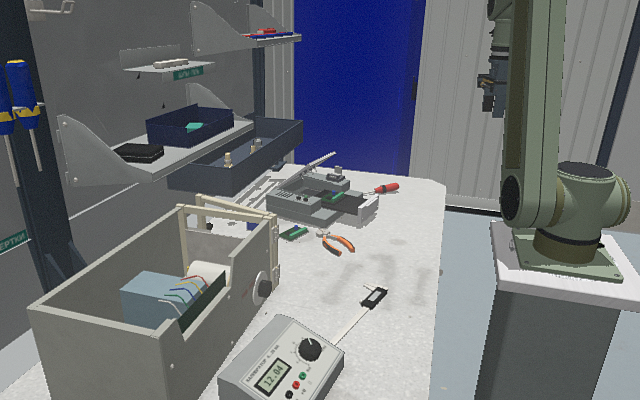

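View pics/top0.png

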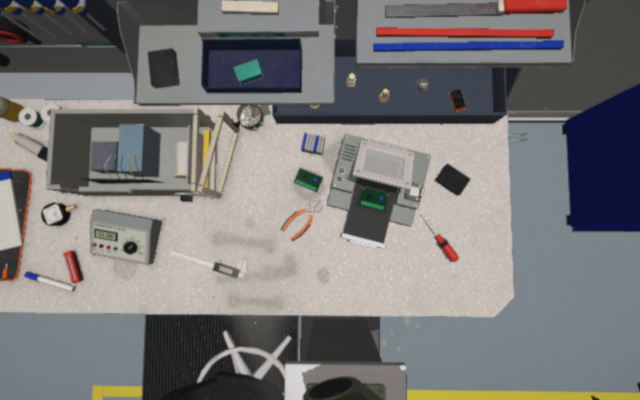

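The top view shows the tester at about (380,190) px, rotated slightly, with the tray drawn towards the robot. Screwdriver is at (440,240), the case at (452,178), and the cutters at (298,220). I'll enlarge the tester.

```bash
python3 - <<'E'
import cv2
a=cv2.imread("pics/top0.png")[125:260,290:480]; cv2.imwrite("pics/top0z.png",cv2.resize(a,None,fx=4.2,fy=4.2,interpolation=cv2.INTER_CUBIC))
a=cv2.imread("pics/side0.png")[140:240,250:410]; cv2.imwrite("pics/side0z.png",cv2.resize(a,None,fx=5,fy=5,interpolation=cv2.INTER_CUBIC))
E
```

```text
(no output)
```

View pics/top0z.png

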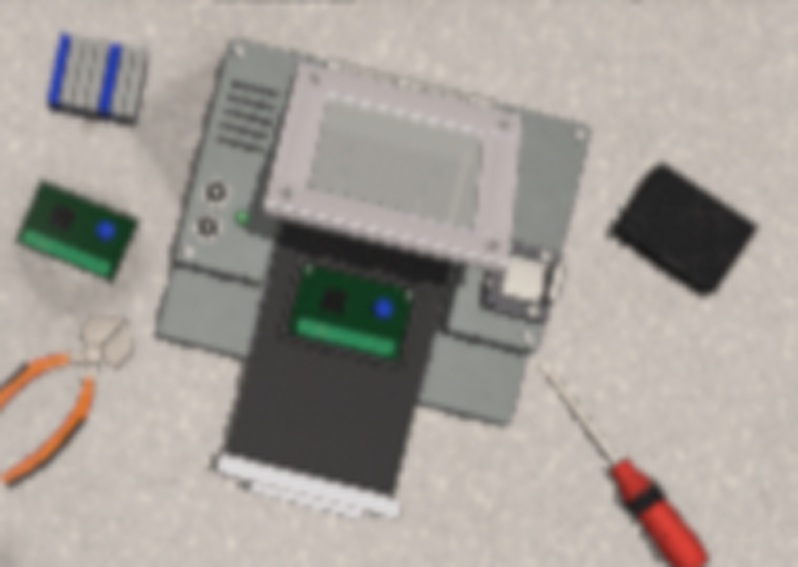

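View pics/side0z.png

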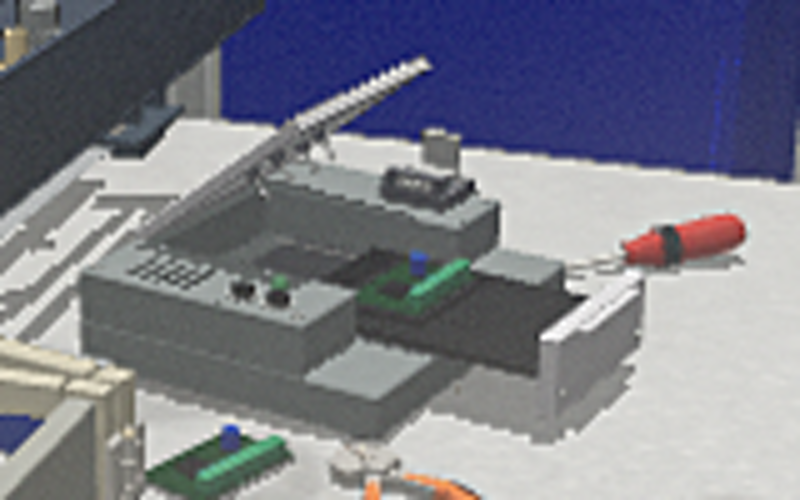

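```bash
cat > fit.py <<'E'
import numpy as np
from scipy.spatial.transform import Rotation as R
from workcell import env
C={n:env.camera_params(n) for n in("top","side")}
def proj(n,p):
    c=C[n];q=R.from_euler('xyz',c["orientation"],degrees=True).inv().apply(np.atleast_2d(p)-c["xyz"])
    return np.c_[c["fx"]*q[:,0]/q[:,2]+c["cx"],c["fy"]*q[:,1]/q[:,2]+c["cy"]]
def J2W(p,x,y,yaw):
    return R.from_euler('z',yaw,degrees=True).apply(np.atleast_2d(p))+[x,y,0]
def lid(a,l,yy,h=4): # dist l from hinge
    return [78-l*np.cos(a)-h*np.sin(a)*(-1)*(-1) if 0 else 78-l*np.cos(a)+h*np.sin(a),yy,64+l*np.sin(a)+h*np.cos(a)]
E
cat > f1.py <<'E'
from fit import *
from scipy.optimize import least_squares
T=lambda X,Y:(290+X/4.2,125+Y/4.2)
S=lambda X,Y:(250+X/5,140+Y/5)
fixed=[("top",(85,115,60),T(232,40)),("top",(85,-115,60),T(590,128)),("top",(-60,115,60),T(177,262)),("top",(-60,-115,60),T(537,350)),("top",(-105,115,30),T(157,338)),("top",(-105,-115,30),T(507,422)),
("side",(-60,115,60),S(303,325)),("side",(-60,57,60),S(357,293)),("side",(85,115,60),S(80,275)),("side",(-105,115,30),S(377,410))]
tray=[("top",(-117,57,58),T(220,469)),("top",(-117,-57,58),T(397,515)),("top",(-105,-57,58),T(398,500)),("top",(-105,57,58),T(222,456)),("side",(-117,-57,58),S(642,278))]
lidp=[("top",70,T(265,212)),("top",-70,T(510,262)),("side",70,S(428,62))]
def f(p):
    x,y,w,q,a=p;r=[]
    for n,P,u in fixed:r.append(proj(n,J2W(P,x,y,w))[0]-u)
    for n,P,u in tray:r.append(proj(n,J2W(np.array(P)-[q,0,0],x,y,w))[0]-u)
    for n,Y,u in lidp:r.append(proj(n,J2W(lid(a,138,Y),x,y,w))[0]-u)
    return np.array(r).ravel()
s=least_squares(f,[620,-70,-15,55,.8],loss="soft_l1",x_scale=[10,10,5,10,.1])
print(s.x.round(3));print(f(s.x).reshape(-1,2).round(1).tolist())
x,y,w,q,a=s.x
for nm,P in dict(tray=(-117-q,0,35),trayhome=(-117,0,35),board=(-q,0,45),tab=(-20,-112,85),lidedge=lid(a,138,0)).items():print(nm,J2W(P,x,y,w).round(1))
E
python3 f1.py
```

```text
[639.69  -87.804 -14.028  59.354   0.688]
[[-0.9, -0.8], [0.5, -0.5], [-1.5, 0.0], [0.2, 1.1], [-0.9, -0.3], [1.0, 1.3], [0.5, 0.1], [0.9, -0.6], [-0.5, -1.2], [0.7, -2.4], [-0.9, 0.4], [0.5, 0.6], [1.4, -0.5], [-0.3, -1.1], [0.9, -1.4], [-0.4, -2.2], [-0.1, 0.5], [-26.3, 10.9]]
tray [[468.6 -45.1  35. ]]
trayhome [[526.2 -59.4  35. ]]
board [[582.1 -73.4  45. ]]
tab [[ 593.1 -191.6   85. ]]
lidedge [[614.4 -81.5 154.7]]
```

```bash
sed -i 's/("side",70,S(428,62))/("side",-70,S(428,62)),("side",70,S(292,125))/' f1.py; cat >> f1.py <<'E'
import cv2
im=cv2.imread("pics/top0.png");im2=cv2.imread("pics/side0.png")
def dr(im,n,P,c):
    for i in range(len(P)):
        a_,b_=[tuple(int(v*4) for v in proj(n,J2W(P[j],x,y,w))[0]) for j in(i,(i+1)%len(P))]
        cv2.line(im,a_,b_,c,1)
for n,src,box in(("top",im,(290,125,480,260)),("side",im2,(250,140,410,240))):
    b=cv2.resize(src,None,fx=4,fy=4,interpolation=cv2.INTER_CUBIC)
    dr(b,n,[(85,115,60),(85,-115,60),(-60,-115,60),(-60,115,60)],(0,255,255))
    dr(b,n,[(-117-q,57,58),(-117-q,-57,58),(-117-q,-57,12),(-117-q,57,12)],(255,0,255))
    dr(b,n,[lid(a,138,70),lid(a,138,-70),lid(a,0,-70),lid(a,0,70)],(0,255,0))
    dr(b,n,[(-32,-112,72),(-8,-112,72),(-8,-112,96),(-32,-112,96)],(0,0,255))
    dr(b,n,[(-q-22.5,-35,37.5),(-q+22.5,-35,37.5),(-q+22.5,35,37.5),(-q-22.5,35,37.5)],(255,255,0))
    cv2.imwrite(f"pics/{n}_ov.png",b[box[1]*4:box[3]*4,box[0]*4:box[2]*4])
E
python3 f1.py
```

```text
[640.567 -87.838 -13.991  60.225   0.657]
[[-0.9, -1.1], [0.5, -0.9], [-1.5, -0.3], [0.3, 0.7], [-0.9, -0.6], [1.0, 0.9], [0.2, 0.1], [0.6, -0.7], [-0.8, -1.2], [0.4, -2.4], [-1.0, 0.4], [0.5, 0.6], [1.4, -0.5], [-0.3, -1.1], [0.8, -1.4], [-0.7, -1.2], [-0.6, 1.4], [-0.3, -0.4], [1.5, -0.4]]
tray [[468.6 -45.   35. ]]
trayhome [[527.  -59.6  35. ]]
board [[582.1 -73.3  45. ]]
tab [[ 594.1 -191.7   85. ]]
lidedge [[612.6 -80.9 151.4]]
```

View pics/top_ov.png

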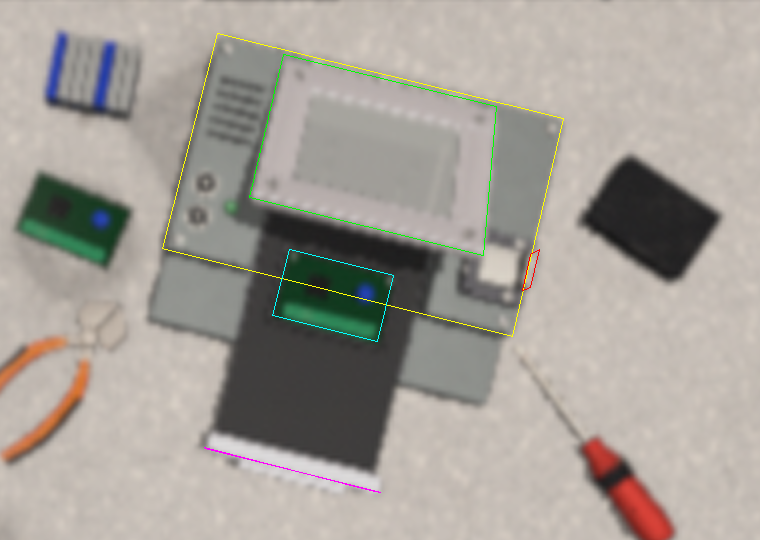

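View pics/side_ov.png

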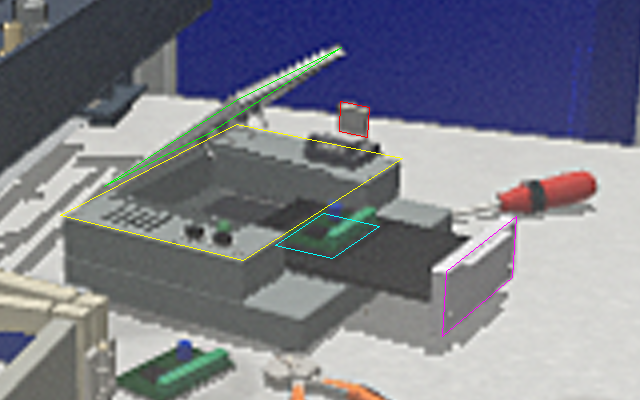

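The model overlay matches both pictures: tester at (640.6, -87.8), yaw -14°, tray 60 mm out, lid 0.66 rad. First I move high to a point in front of the tray, align yaw to the tester and close the fingers.

>>> jog_arm(deltas=[[[0.03,-0.032,0,3,0],[0.06,-0.064,0,6,0],[0.085,-0.092,0,9,0],[0.11,-0.119,0,12,0],[0.135,-0.146,0,15,0],[0.16,-0.173,0,18,0],[0.185,-0.2,0,21,0],[0.21,-0.227,0,24,0],[0.235,-0.254,0,27,0],[0.26,-0.281,0,30,0],[0.285,-0.307,0,30,0],[0.31,-0.334,0,30,0],[0.335,-0.361,0,30,0],[0.36,-0.388,0,30,0],[0.38,-0.41,0,30,0],[0.3966,-0.4263,0,30,0],[0.3966,-0.4263,0,30,0],[0.3966,-0.4263,0,30,0],[0.3966,-0.4263,0,30,0],[0.3966,-0.4263,0,30,0]]], grip_force=30)

```text
time_s: 2.67
ee_pos: [421.7, -34.2, 230.9]
ee_rot: [180.0, 0.0, -14.0]
force: [-0.3, 0.9, 0.4]
gripper_width: 0.6
```

>>> jog_arm(deltas=[[[0,0,0.03,0,0],[0,0,0.06,0,0],[0,0,0.09,0,0],[0,0,0.12,0,0],[0,0,0.15,0,0],[0,0,0.17,0,0],[0,0,0.187,0,0],[0,0,0.187,0,0],[0,0,0.187,0,0],[0,0,0.187,0,0]]])

```text
time_s: 3.5
ee_pos: [423.0, -34.1, 44.9]
ee_rot: [-180.0, -0.1, -14.0]
force: [0.8, -0.0, 0.0]
gripper_width: 0.4
```

```bash
cat > snap.py <<'E'
import sys,cv2
from workcell import env
k=sys.argv[1]
for n,(x0,y0,x1,y1) in(("top",(290,125,480,260)),("side",(230,100,410,240))):
    im=env.grab_frame(n)[y0:y1,x0:x1,::-1]; cv2.imwrite(f"pics/{n}{k}.png",cv2.resize(im,None,fx=4,fy=4,interpolation=cv2.INTER_CUBIC))
s=env.state();print(s["time_s"],s["ee_pos"],s["force"],s["gripper_width"])
E
python3 snap.py 1
```

```text
3.6 [423.24073669 -33.83089096  45.18874077] [-0.06226745 -0.18834917  1.25243391] 0.5104329981244643
```

View pics/side1.png

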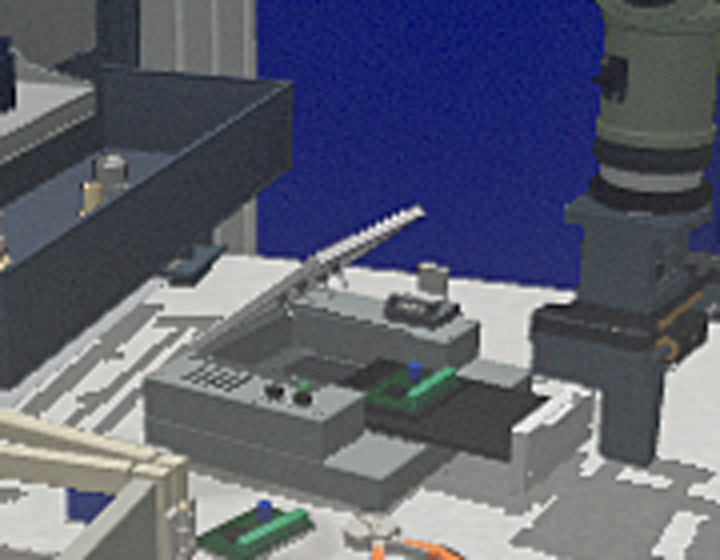

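View pics/top1.png

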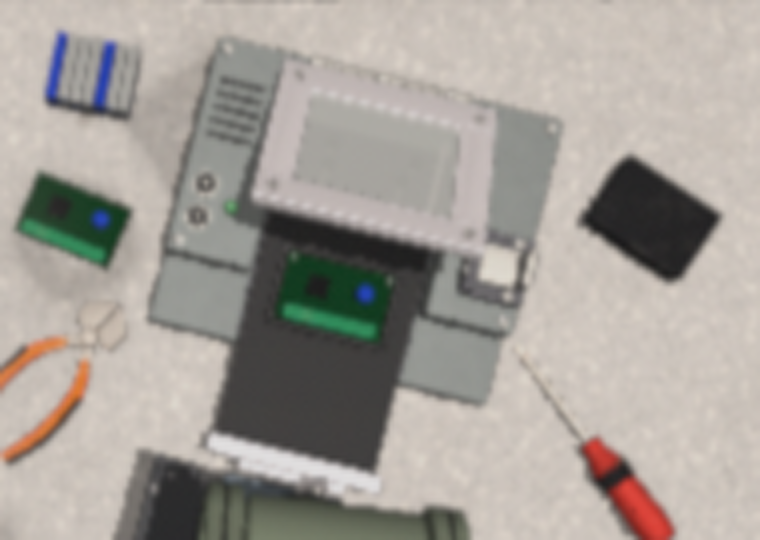

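The fingers stand centred about 20 mm in front of the plate (side px ~630,430), with nothing in the way. Pushing the tray.

>>> jog_arm(deltas=[[[0.006,0,0,0,0],[0.012,0,0,0,0],[0.018,0,0,0,0],[0.022,0,0,0,0],[0.025,0,0,0,0],[0.028,0,0,0,0],[0.032,0,0,0,0],[0.036,0,0,0,0],[0.04,0,0,0,0],[0.044,0,0,0,0],[0.048,0,0,0,0],[0.052,0,0,0,0],[0.056,0,0,0,0],[0.06,0,0,0,0],[0.064,0,0,0,0],[0.068,0,0,0,0],[0.072,0,0,0,0],[0.075,0,0,0,0],[0.077,0,0,0,0],[0.079,0,0,0,0]]])

```text
time_s: 5.27
ee_pos: [499.2, -52.6, 43.9]
ee_rot: [180.0, -0.0, -14.0]
force: [-2.6, -0.6, -0.4]
gripper_width: 0.3
```

>>> jog_arm(deltas=[[[0.002,0,0,0,0],[0.004,0,0,0,0],[0.006,0,0,0,0],[0.007,0,0,0,0],[0.008,0,0,0,0],[0.008,0,0,0,0]]])

```text
time_s: 5.77
ee_pos: [504.7, -54.0, 43.9]
ee_rot: [180.0, 0.3, -14.0]
force: [-6.9, 0.6, 3.7]
gripper_width: 0.7
```

>>> jog_arm(deltas=[[[0.002,0,0,0,0],[0.004,0,0,0,0],[0.005,0,0,0,0],[0.005,0,0,0,0],[0.005,0,0,0,0],[0.005,0,0,0,0]]])

```text
time_s: 6.27
ee_pos: [504.8, -54.0, 43.8]
ee_rot: [180.0, 0.8, -14.0]
force: [-16.4, 4.3, 12.7]
gripper_width: 0.3
```

The force rose to 17 N with no further motion, so the tray is at its stop. Backing off and looking.

>>> jog_arm(deltas=[[[-0.005,0,0,0,0],[-0.02,0,0,0,0],[-0.04,0,0,0,0],[-0.05,0,0,0,0],[-0.05,0,-0.03,0,0],[-0.05,0,-0.06,0,0],[-0.05,0,-0.09,0,0],[-0.05,0,-0.12,0,0],[-0.05,0,-0.15,0,0],[-0.05,0,-0.18,0,0],[-0.05,0,-0.19,0,0],[-0.05,0,-0.19,0,0],[-0.05,0,-0.19,0,0]]])

```text
time_s: 7.35
ee_pos: [463.2, -43.5, 233.6]
ee_rot: [-180.0, -0.0, -14.0]
force: [-0.0, 0.1, -1.4]
gripper_width: 0.8
```

```bash
python3 snap.py 2
```

```text
7.45 [462.10801194 -43.38426543 232.08762045] [ 0.26015159 -0.00407352 -0.00364895] 0.37332444814947974
```

View pics/side2.png

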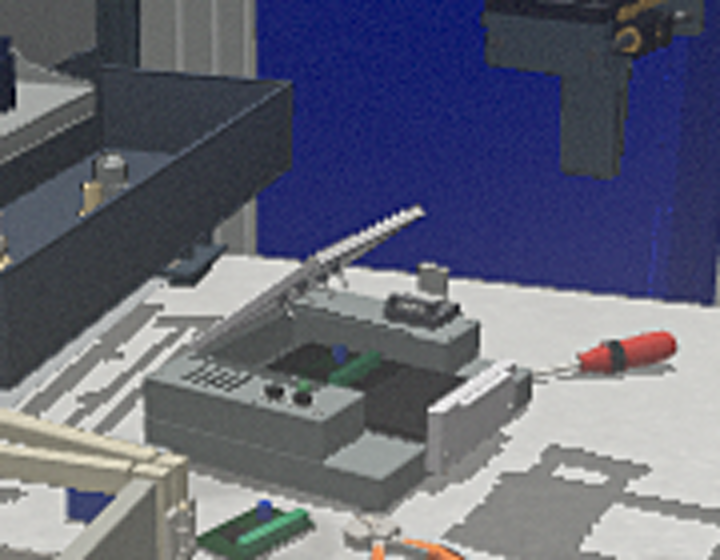

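View pics/top2.png

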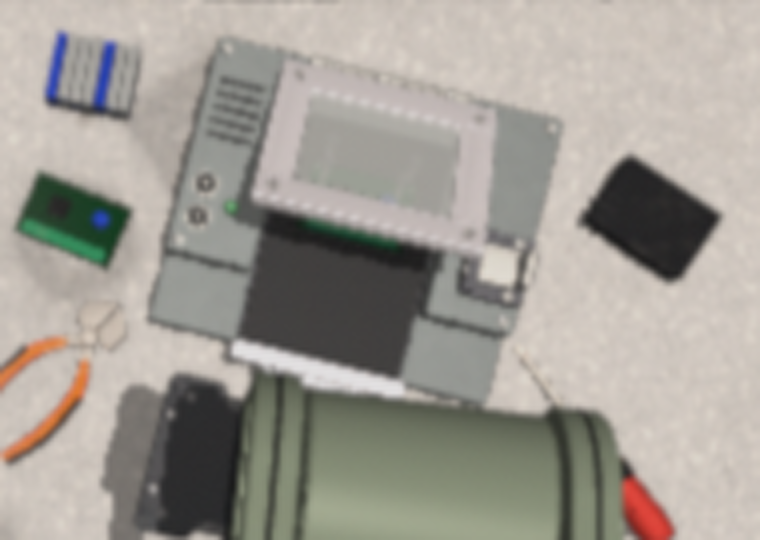

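The tray plate is now up against the plinth and the board is under the lid edge; nothing else moved. Before going over the lid I check where the overhanging bin is.

```bash
python3 - <<'E'
from fit import *
from scipy.optimize import least_squares
for uv_t,uv_s in (((508,122),(303,121)),((508,122),(303,143)),((508,68),(303,121))):
    s=least_squares(lambda p:np.r_[proj("top",p)[0]-uv_t,proj("side",p)[0]-uv_s],[700,-200,250]);print(s.x.round(),s.cost)
E
```

```text
[ 751. -364.  182.] 8.396891264146499
[ 772. -403.   95.] 0.4910055899525104
[ 838. -373.  190.] 309.5837320238976
```

The bin front is at x ≈ 760, well clear. Moving over the lid, then pressing down.

>>> jog_arm(deltas=[[[0.03,0,0,0,0],[0.06,0,0,0,0],[0.09,0,0,0,0],[0.12,0,0,0,0],[0.145,0,0.01,0,0],[0.1585,0,0.03,0,0],[0.1585,0,0.05,0,0],[0.1585,0,0.065,0,0],[0.1585,0,0.07,0,0],[0.1585,0,0.074,0,0],[0.1585,0,0.078,0,0],[0.1585,0,0.082,0,0],[0.1585,0,0.086,0,0],[0.1585,0,0.09,0,0],[0.1585,0,0.094,0,0],[0.1585,0,0.098,0,0]]])

```text
time_s: 8.78
ee_pos: [617.0, -81.8, 136.0]
ee_rot: [180.0, -0.1, -14.0]
force: [0.6, 0.4, 0.9]
gripper_width: 0.5
```

>>> jog_arm(deltas=[[[0,0,0.004,0,0],[0,0,0.008,0,0],[0,0,0.012,0,0],[0,0,0.016,0,0],[0,0,0.02,0,0],[0,0,0.024,0,0],[0,0,0.028,0,0],[0,0,0.032,0,0],[0,0,0.036,0,0],[0,0,0.04,0,0],[0,0,0.042,0,0],[0,0,0.044,0,0],[0,0,0.046,0,0],[0,0,0.048,0,0],[0,0,0.048,0,0]]])

```text
time_s: 10.03
ee_pos: [616.7, -81.8, 87.6]
ee_rot: [180.0, 0.0, -14.0]
force: [0.4, 1.2, 0.0]
gripper_width: 0.3
```

```bash
python3 snap.py 3
```

```text
10.1333 [616.87801778 -81.81022807  87.95281062] [-0.41415421  0.04868064  0.93239721] 0.3389493048636448
```

View pics/side3.png

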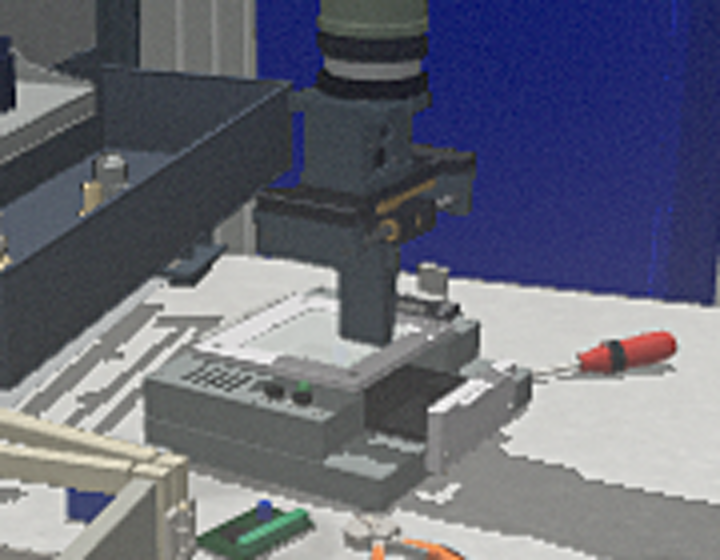

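The lid has followed the fingers (tips px ~365,340) and is nearly flat. Pressing to the stop.

>>> jog_arm(deltas=[[[0,0,0.002,0,0],[0,0,0.004,0,0],[0,0,0.006,0,0],[0,0,0.008,0,0],[0,0,0.009,0,0],[0,0,0.009,0,0],[0,0,0.009,0,0]]])

```text
time_s: 10.72
ee_pos: [617.4, -81.9, 84.3]
ee_rot: [-180.0, -0.2, -14.0]
force: [-5.9, 1.3, 26.8]
gripper_width: 0.3
```

Firm stop at tip height ≈67 mm (expected 66.5–68 shut) with 27 N. Lifting and moving beside the bolt tab, above tab height.

>>> jog_arm(deltas=[[[0,0,-0.01,0,0],[0,0,-0.04,0,0],[0,0,-0.07,0,0],[0.005,0.03,-0.08,0,0],[0.005,0.06,-0.08,0,0],[0.005,0.09,-0.08,0,0],[0.005,0.12,-0.08,0,0],[0.005,0.15,-0.08,0,0],[0.005,0.155,-0.08,0,0],[0.005,0.155,-0.08,0,0],[0.005,0.155,-0.08,0,0]]])

```text
time_s: 11.63
ee_pos: [584.2, -233.1, 158.8]
ee_rot: [-180.0, 0.0, -14.0]
force: [0.5, 0.4, -0.4]
gripper_width: 0.6
```

```bash
python3 snap.py 4
```

```text
11.7333 [ 584.54634731 -232.21711513  158.86829488] [ 0.71423785 -0.01948803  0.68812571] 0.47759807768318285
```

View pics/side4.png

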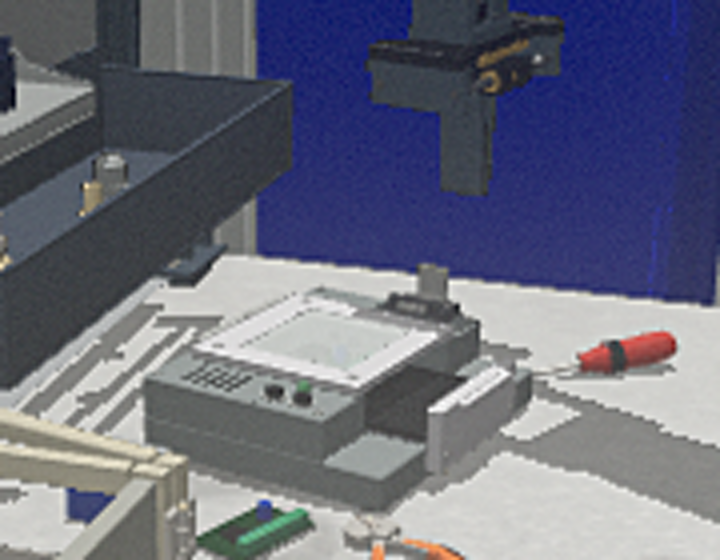

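View pics/top4.png

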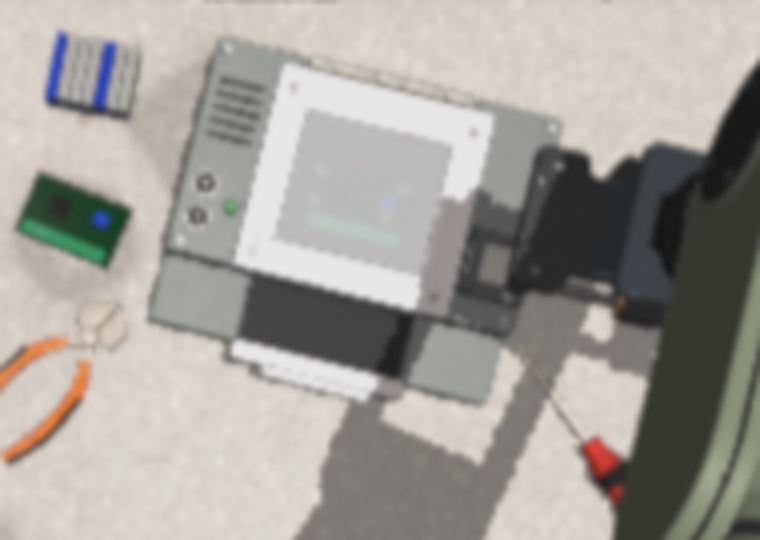

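The lid lies flat and the board shows in place through the pane. The fingers are beside the tab. Going down to tip height 84 mm and pushing left.

>>> jog_arm(deltas=[[[0,0,0.02,0,0],[0,0,0.04,0,0],[0,0,0.058,0,0],[0,0,0.058,0,0],[0,0,0.058,0,0],[0,-0.006,0.058,0,0],[0,-0.012,0.058,0,0],[0,-0.018,0.058,0,0],[0,-0.021,0.058,0,0],[0,-0.024,0.058,0,0],[0,-0.027,0.058,0,0],[0,-0.03,0.058,0,0],[0,-0.033,0.058,0,0],[0,-0.036,0.058,0,0],[0,-0.039,0.058,0,0],[0,-0.042,0.058,0,0],[0,-0.044,0.058,0,0],[0,-0.045,0.058,0,0],[0,-0.045,0.058,0,0]]])

```text
time_s: 13.32
ee_pos: [595.2, -189.5, 100.9]
ee_rot: [-180.0, -0.0, -14.0]
force: [0.5, -0.6, 0.7]
gripper_width: 0.7
```

>>> jog_arm(deltas=[[[0,-0.002,0,0,0],[0,-0.004,0,0,0],[0,-0.006,0,0,0],[0,-0.008,0,0,0],[0,-0.008,0,0,0],[0,-0.008,0,0,0]]])

```text
time_s: 13.82
ee_pos: [597.0, -182.5, 101.0]
ee_rot: [179.9, -0.0, -14.0]
force: [-0.3, -4.3, 0.3]
gripper_width: 0.5
```

```bash
python3 snap.py 5
```

```text
13.9167 [ 597.00379712 -182.49807656  101.00545039] [-0.94450683 -4.18656989  0.95366401] 0.4727941051409409
```

View pics/side5.png

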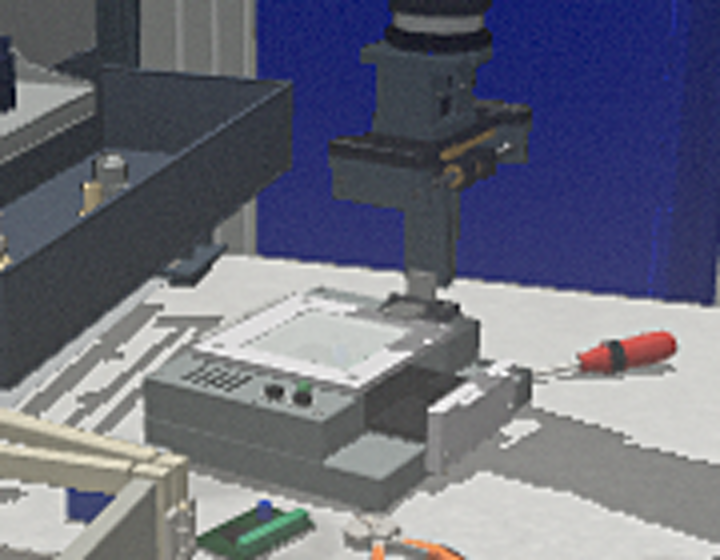

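>>> jog_arm(deltas=[[[0,-0.002,0,0,0],[0,-0.004,0,0,0],[0,-0.006,0,0,0],[0,-0.006,0,0,0],[0,-0.006,0,0,0],[0,-0.006,0,0,0]]])

```text
time_s: 14.42
ee_pos: [597.2, -182.0, 101.2]
ee_rot: [179.4, -0.0, -13.8]
force: [-5.3, -19.5, 1.1]
gripper_width: 0.3
```

Firm stop: 20 N with no further movement. Backing off and checking.

>>> jog_arm(deltas=[[[0,0.008,0,0,0],[0,0.03,0,0,0],[0,0.05,0,0,0],[0,0.06,-0.03,0,0],[0,0.08,-0.06,0,0],[0,0.11,-0.09,0,0],[0,0.14,-0.12,0,0],[0,0.17,-0.12,0,0],[0,0.2,-0.12,0,0],[0,0.2,-0.12,0,0],[0,0.2,-0.12,0,0]]])

```text
time_s: 15.33
ee_pos: [550.0, -370.5, 220.5]
ee_rot: [-179.9, 0.0, -14.1]
force: [0.0, 0.0, 0.0]
gripper_width: 0.5
```

```bash
python3 snap.py 6; cat > f2.py <<'E'
from fit import *
import cv2
x,y,w=640.57,-87.84,-14
for n,(x0,y0) in(("top",(290,125)),("side",(230,100))):
    b=cv2.imread(f"pics/{n}6.png")
    def dr(P,c):
        q=((proj(n,J2W(P,x,y,w))-[x0,y0])*4).astype(int);cv2.polylines(b,[q],True,c,1)
    t=18
    dr([(-32,-112+t,72),(-8,-112+t,72),(-8,-112+t,96),(-32,-112+t,96)],(0,0,255))
    dr([lid(0,138,70),lid(0,138,-70),lid(0,0,-70),lid(0,0,70)],(0,255,0))
    dr([(-117,57,58),(-117,-57,58),(-117,-57,12),(-117,57,12)],(255,0,255))
    cv2.imwrite(f"pics/{n}6_ov.png",b)
E
python3 f2.py
```

```text
15.4333 [ 550.46634985 -368.86381647  220.42266658] [ 0.45298511 -0.02034737  1.19371274] 0.26464160589033087
```

View pics/side6_ov.png

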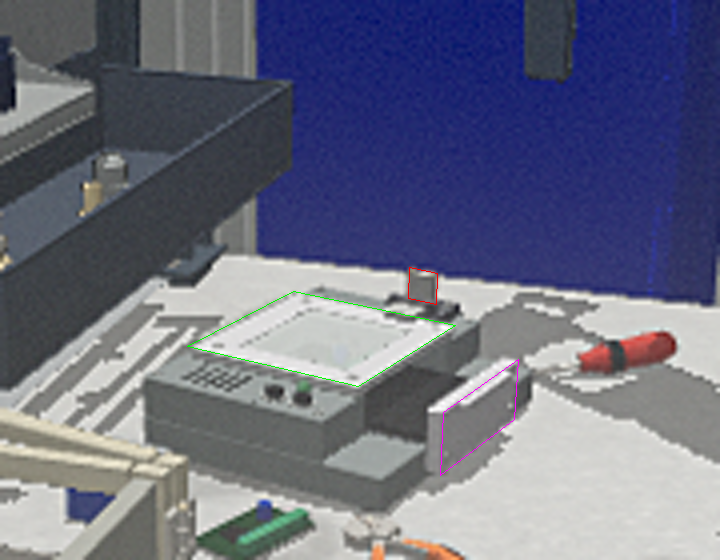

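View pics/top6_ov.png

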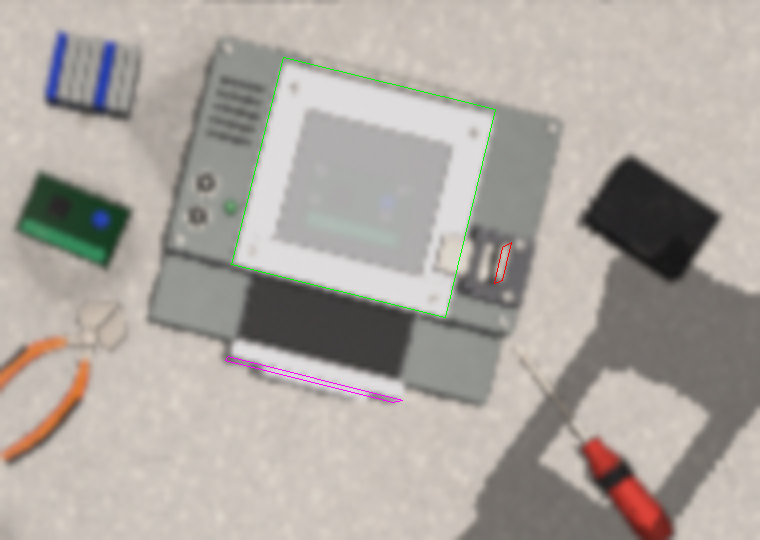

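The bolt overlaps the lid's right edge (top px ~455,255), the tray and lid match their shut outlines, and nothing else has moved. Handing in.

```bash
python3 -c "
from workcell import env
print(env.job_done(), env.state()['time_s'])"
```

```text
the job is handed in; nothing more can be done
the job is handed in; nothing more can be done
```

The board tester is set up and the job was handed in at about 15 s of the 58 s allowed. No verdict is reported, so the results below are from my own checks.

1. **Tray:** I pushed it in with closed fingertips to a firm stop, reaching 17 N with no further movement. The lid was still open at about 0.66 rad.
2. **Lid:** I pressed it down to a firm stop at 27 N, with the fingertips 67 mm above the worktop. A shut lid should give 66.5–68 mm.
3. **Bolt:** I pushed it across to a firm stop at 20 N.

In the last pictures, the tray and lid match their closed outlines and the bolt lies over the lid's edge. The board shows in place through the pane, the things around the tester look unmoved, and the arm is clear. I judged the board and these other things by eye only, and did not look at the calliper again after the first pictures.

**Disagreements:** the drawn-in outlines for the bolt tab and tray plate sat a few millimetres off the final top picture, which is about the accuracy of my pose fit. The fingers also went about 5 mm further than I had worked out before the bolt stopped, probably because they are thinner at the tips than I assumed.

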